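# Rock the tight locator out of the ring jig

## Task

The red-gripped locator is stuck between the two stiff jaws of the gauging jig: take it by its grip and, with its foot still down in the seat, rock it well over to one side, about 25 degrees, and then as far to the other, turning the hand with it, until both jaws have given way (do not yank it straight out, and do not push the jaws with the gripper). Then lift it and finish while still holding it, still and upright, straight above its seat with its foot just clear of the jaws, about 3 cm above them, so that the seat can be wiped. Leave the ring, the plug gauge and the oil pot lying where they are.

Things in the scene. Friction and masses are not known exactly. Their poses are not given: they have to be found in the camera images.
- jig: ring jig fixed to the desk: grey plate 92 (x) x 150 (y) x 8 mm, dark steel cradle in the middle, two sliding jaws (blue with brass lips) at its +y and -y sides, 40 mm long along x, tops 48 mm above the desk; grey end posts outside them, 44 mm high. Origin: centre of its underside, on the desk. The locator rocks along y (about the jig's x). Place and yaw (up to 30 degrees) vary.
- jig_seat (a point): centre of the cradle, 20 mm above the desk, on the line about which the locator rocks (parallel to the jig's x): here the axis of the locator's foot lies while it is seated. Axes as the jig.
- jaw_left (a joint): outward travel (m) of the +y jaw: 0 to 0.001 as found, at most 0.014. No spring: it slides under some 13 N (5 to 10 N sideways at the grip) and stays put. Its lip, 31 to 48 mm above the desk, overhangs the foot; a straight pull jams. Leaning the locator (hand turning with it) to this side pushes the lip out: 0.3 rad gives 5 to 6 mm, 0.4 about 8. The foot passes freely with both jaws past 0.007.
- jaw_right (a joint): the same for the jaw on the jig's -y side; grows as it is pushed toward -y
- locator_grip (a point): centre of the locator's red ribbed grip, 18 (x) x 24 (y) x 46 (z) mm, 89 mm above the desk as found; it runs 23 mm below and above this point. Take it from above across its 18 mm, fingers closing along the jig's x. Axes: z from foot to grip, x along the foot; as found they agree with the jig's. The locator weighs about 160 g and is 104 mm tall.
- locator_foot (a point): centre of the locator's foot, a round steel cross-bar 24 mm in diameter, 40 mm long (x), 69 mm below the centre of the grip; as found in the cradle, 20 mm above the desk, free to roll about its own axis. Above it: flat steel neck 10 mm thick (y), 18 mm wide (x), then a dark collar 22 x 26 mm, 63 to 68 mm above the desk.
- gold_ring_mid (a point): centre of a loose gold bearing cage ring, 31 mm across, 9 mm high, lying on the desk at the jig's +y end (bystander)
- plug_mid (a point): centre of a loose plug gauge, 105 x 15 x 16 mm, lying on the desk at the jig's -y end (bystander)
- pot_mid (a point): centre of a loose round oil pot, 51 mm across, 36 mm high, standing between the jig and the robot (bystander)
Mind the look-alikes: they are no part of the job. Leave any orange or pink look-alike of the jig alone. There is more than one size of the part that bears locator_grip; the job needs the middle-sized.

How it is judged:
By the outcome, as a careful person would: the job done as asked, in the order asked, and still so for the second after the job is handed in, while the arm keeps its last pose, push and grip.
It also fails if it takes over 58 s, if anything falls off the work surface, if the arm or the gripper's body presses on something with over 40 N, if the wrist force passes 120 N, or if a joint passes its speed limit or range.

## Robot

A 6-joint arm with a two-finger parallel gripper is mounted at the origin on a cart in front of the work surface, level with it; the furniture and walls round the work are solid. World frame = base frame: x ahead of the robot, y to its left, z up, the work surface at z = 0. Lengths are in mm, angles in rad, forces in N, time in s.
With the tool pointing down it reaches from about 350 to 875 mm from the base axis. Payload 4.2 kg.
Tool frame: the origin (TCP) lies midway between the tips of the shut fingers; the grasp point (between the pads) lies 19 mm behind it; z points along the fingers, y is the line along which they close (so a half turn about z gives the same grasp; the last joint's range is limited). The gripper opens to 85 mm and grips with 20 to 120 N. Pads are 22 mm wide; open, the fingers measure 114 mm over their backs; the gripper's body (76 mm by 85 mm) begins 54 mm behind the grasp point. The pads swing forward as they close: fully open they stand 13 mm farther back than shut.
Start: joints at [1.373, 0.385, 0.008, 0, -1.194, -0.259], TCP at [275.64, 560.911, 231.312] pointing down, gripper open.
Joint ranges: [-3.14, 3.14], [-1.21, 2.06], [-1.07, 1.41], [-3.16, 2.05], [-2.99, -0.16], [-3.1, 3.1]. Speed limits (rad/s): [2.79, 2.79, 3.14, 3.14, 3.14, 3.14].

## Interface

Orientations are given as a unit quaternion [x, y, z, w].
In Python, from bench import arm gives the robot as it stands.
- The arm moves only by the tool send_rows, never from a script. Its argument "targets" is a list of rows, each an object of numbers: "gripper": the gripper command: -1 is fully open, 1 is shut, values between are in proportion; "x", "y", "z": the shift along the tool's x, y, z in cm; "ax", "ay", "az": the turn, a rotation vector about the tool's x, y, z in degrees. A call has 1 to 5 rows; each row shifts and turns the commanded pose from where the row before left it, along the tool's axes as they then stand; what a row does not reach is not made up. A row lasts 1/12 s, in which the tool goes at most 41.7 mm and 7.16 degrees, less where a joint would pass 70% of its speed; a pose out of reach is approached as far as the arm can. A call is refused whole if a number of a shift passes 4.17 or a number of a turn 7.16, either way. A call with a gripper value outside its range is refused whole. The fingers move at their own pace and stop on an object; the grip force is fixed at half the most. Time passes only in rows, so rows that do not move let the fingers close. It gives the time, the measured TCP pose, the force, the opening and the grip force at its end, in the units of the state.
- arm.read_state(): the state, without advancing time (a new reading comes with each control period).
- arm.get_image(name): name is "scene" or "top"; returns (picture, depth): 384x512x3 uint8, red, green, blue; 384x512 float32, mm along the optical axis (not along the pixel's ray), 0 where there is no reading.
- arm.camera_model(name): a dict with "fx", "fy", "cx", "cy" (pixels), "cam_to_world" (4x4, takes a point from camera to world coordinates). Camera axes: x right, y down, z forward; pixel columns grow to the right and rows downward; lengths in mm; the calibration is good to about 2 mm. A picture is of the moment at which its call begins. camera_model takes no time and is no camera call.
- arm.job_done(): hands the job in; it is judged then, once.
Trained networks look in the newest picture that a camera, given by its name, has taken for a name from the list of things; names that differ only in an ending like _2 or _b are one class to them, and where a whole thing is asked for, a point or a joint stands for the part that bears it (a point fixed in the world has none). Each returns a list of dicts, best first, with "score" (0 to 1); they miss things now and then, are a little off and sometimes report something else, mostly with a low value. They report only what shows in the picture. A call takes as long as a camera call. They do not tell look-alikes from the thing itself.
- arm.boxes_of(camera, thing): "rect" ([left, top, width, height] in pixels, round what is visible of it).
The state is a dict: "clock": time; "joints": joint angles; "joint_vel": joint speeds; "joint_efforts": joint torques, N m; "position": TCP position; "ee_rot": TCP orientation; "contact_force": force on the tool from outside, world axes, zero at the start; "wrist_torque": the same for the moment, N m; "gripper_width": finger opening in mm; "grasp_force": force on a finger pad.
Only numpy, scipy, OpenCV 4.12 (cv2) and the standard library are available. Lean on these libraries where they do the work, as an engineer would, in place of code of your own. Each camera call takes 0.05 s, during which the arm holds its last target. There are 200 camera calls.

## Working session

There is one attempt and no reset: what is moved stays moved. The work goes in short steps, Python scripts to look and compute and a tool call to move; the robot and the scene stay as the last step left them, time stands still between calls to the robot, and variables do not carry over. Pictures are saved under pics/ and viewed, at most 10 in all, crops included, and the job is handed in when it is done.

Besides the shell and the picture viewer there is one more tool, called after "Call:" as name(argument=value, ...), one argument or row to a line, values as JSON. send_rows: Moves the arm, as the interface text tells. Its arguments: {"type":"object","properties":{"targets":{"type":"array"}},"required":["targets"]}

```bash
mkdir -p pics
python3 - <<'E'
from bench import arm
import cv2,numpy as np
s=arm.read_state();print(s)
for c in ("scene","top"):
    im,d=arm.get_image(c);cv2.imwrite(f"pics/{c}0.png",im[:,:,::-1]);np.savez(f"{c}0.npz",im=im,d=d)
    m=arm.camera_model(c);print(c,m)
    for t in("jig","locator_grip","jaw_left","plug_mid","gold_ring_mid","pot_mid"):
        print(t,[(b["rect"],round(b["score"],2)) for b in arm.boxes_of(c,t)[:5]])
E
```

```text
{'clock': 0.0, 'joints': array([ 1.37258126e+00,  3.85571877e-01,  6.59592719e-03, -4.80868179e-04,
       -1.19398472e+00, -2.58620727e-01]), 'joint_vel': array([ 1.07570990e-03, -1.86844161e-03, -7.38958703e-04, -1.89211617e-03,
       -2.14703587e-03, -1.68353461e-05]), 'joint_efforts': array([-3.06636130e-04, -3.92289913e+01,  1.88402796e+01,  4.18643117e+00,
       -4.75489083e-03,  2.88611268e-06]), 'position': array([275.41123556, 560.38948759, 230.20331966]), 'ee_rot': array([ 9.74005174e-01, -2.26523068e-01, -1.90688452e-04,  1.08842419e-03]), 'contact_force': array([-0.65045203,  0.29206241, -0.75145448]), 'wrist_torque': array([ 0.01145544,  0.01621724, -0.00572434]), 'grasp_force': 0.0, 'gripper_width': 85.33263378113428}
scene {'fx': 440.0422214903999, 'fy': 440.0422214903999, 'cx': 251.8255830546532, 'cy': 185.923482331481, 'cam_to_world': array([[-8.50906487e-01, -3.52500236e-01,  3.89489067e-01,
         1.23686018e+02],
       [-5.25188567e-01,  5.54432269e-01, -6.45586422e-01,
         4.99076929e+02],
       [ 1.16240596e-02, -7.53888880e-01, -6.56899108e-01,
     
[... 825 characters left out ...]
634e-01,  2.28022896e-03, -1.87928165e-03,
        -1.92245482e+02],
       [ 1.43240377e-03, -1.82187855e-01, -9.83262698e-01,
         1.43075340e+03],
       [ 0.00000000e+00,  0.00000000e+00,  0.00000000e+00,
         1.00000000e+00]])}
jig [([188.0, 179.9, 50.2, 30.0], 0.98), ([247.0, 215.6, 51.5, 31.6], 0.89), ([335.2, 219.6, 51.7, 31.2], 0.62)]
locator_grip [([160.7, 212.3, 18.7, 16.9], 0.8), ([266.6, 174.4, 6.1, 10.7], 0.58), ([201.3, 183.2, 12.7, 17.0], 0.46)]
jaw_left [([260.3, 225.1, 11.7, 10.2], 0.58), ([198.8, 183.0, 10.5, 16.7], 0.5), ([351.1, 227.1, 16.1, 12.2], 0.44)]
plug_mid []
gold_ring_mid []
pot_mid [([200.0, 215.8, 16.0, 17.0], 0.62), ([202.7, 182.5, 15.0, 18.2], 0.44)]
```

Run:
```python
import cv2
a=cv2.imread("pics/scene0.png");b=cv2.imread("pics/top0.png")
cv2.imwrite("pics/scrop.png",cv2.resize(a[120:340,140:400],(780,585)[0:2] if 0 else None,fx=2.7,fy=2.7,interpolation=2) if 1 else a)
cv2.imwrite("pics/tcrop.png",cv2.resize(b[140:290,140:400],None,fx=3,fy=3,interpolation=2))
```

```text
(no output)
```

View pics/scrop.png

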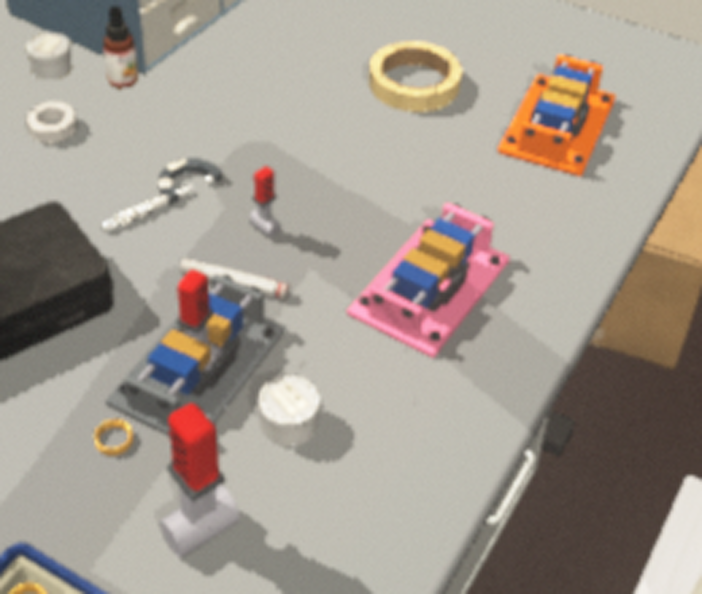

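View pics/tcrop.png

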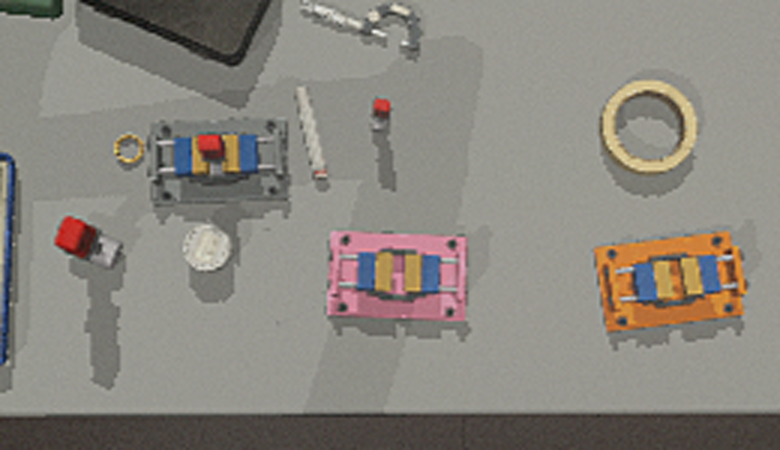

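Three red-gripped locators show, given in scene pixels: a large one standing at about (211,287), a small one at (237,188) and a medium one in the grey jig at (211,230). The medium one in the grey jig is the target: it is the middle size and stands between the jaws of the non-pink, non-orange jig. I'll measure it now and make one enlarged crop to confirm.

```bash
cat > h.py <<'E'
import numpy as np,cv2
from bench import arm
def cloud(c,d):
    m=arm.camera_model(c);v,u=np.mgrid[:384,:512]
    p=np.stack([(u-m["cx"])/m["fx"]*d,(v-m["cy"])/m["fy"]*d,d,np.ones_like(d)],-1)
    return (p@m["cam_to_world"].T)[...,:3]
def masks(im):
    h=cv2.cvtColor(im,cv2.COLOR_RGB2HSV).astype(int);H,S,V=h[...,0],h[...,1],h[...,2]
    return {"red":((H<6)|(H>174))&(S>150)&(V>70),"blue":(H>100)&(H<120)&(S>120)&(V>60),"brass":(H>12)&(H<26)&(S>110)&(V>80)}
E
python3 - <<'E'
from h import *
out=[]
for c,r in(("top",(180,165,245,215)),("scene",(175,215,250,285))):
    f=np.load(c+"0.npz");im,d=f["im"],f["d"];P=cloud(c,d)
    roi=np.zeros(d.shape,bool);roi[r[1]:r[3],r[0]:r[2]]=1
    for k,m in masks(im).items():
        m=m&roi&(d>0);q=P[m]
        if k=="red":
            print(c,k,len(q),q.min(0).round(),q.max(0).round())
            t=q[q[:,2]>106];print(" top face",len(t),t.mean(0).round(1),t.min(0).round(1),t.max(0).round(1))
        else:
            q=q[(q[:,2]>30)&(q[:,2]<58)]
            q=q[q[:,2]>43]
            km=cv2.kmeans(q[:,:2].astype(np.float32),2,None,(3,50,.1),5,0)
            n,C=np.bincount(km[1].ravel()),km[2]
            dd=C[0]-C[1];dd*=np.sign(dd[1])
            print(c,k,n,C.round(1).tolist(),"mid",C.mean(0).round(1),"yaw",np.degrees(np.arctan2(-dd[0],dd[1])).round(1),q[:,2].mean().round(1))
    n={"top":(185,170,60,45),"scene":(170,205,85,80)}[c]
    x,y,w,h=n;out.append(cv2.resize(im[y:y+h,x:x+w,::-1],(390,int(390*h/w)),interpolation=2))
H=max(o.shape[0] for o in out)
cv2.imwrite("pics/conf.png",np.hstack([cv2.copyMakeBorder(o,0,H-o.shape[0],0,0,0) for o in out]))
# red components sizes
f=np.load("top0.npz");P=cloud("top",f["d"]);n,l,s,_=cv2.connectedComponentsWithStats(masks(f["im"])["red"].astype(np.uint8))
for i in range(1,n):
    if s[i,4]>15:q=P[l==i];print(s[i],q[:,2].max().round(),q.mean(0).round())
E
```

```text
top red 41 [543. -47.  85.] [560. -25. 114.]
 top face 31 [553.  -36.3 110.3] [546.  -47.5 106.9] [559.7 -25.8 114.5]
top blue [67 57] [[550.7999877929688, -1.2000000476837158], [553.7000122070312, -70.9000015258789]] mid [552.2 -36.1] yaw 2.4 47.1
top brass [52 38] [[552.2000122070312, -52.0], [546.5, -17.200000762939453]] mid [549.3 -34.6] yaw 9.3 47.1
scene red 356 [436. -44.  70.] [558. 113. 144.]
 top face 264 [472.5  72.4 132. ] [436.  -43.9 106.1] [557.6 112.7 143.8]
scene blue [112  55] [[547.0999755859375, 2.0], [545.5999755859375, -70.9000015258789]] mid [546.3 -34.5] yaw -1.2 48.2
scene brass [102  47] [[549.0999755859375, -18.899999618530273], [538.9000244140625, -51.0]] mid [544. -35.] yaw -17.6 48.1
[265 173   5   4  18] 80.0 [ 600. -215.   74.]
[206 185   8   5  39] 114.0 [553. -36. 109.]
[159 212  13  14 102] 144.0 [454.  95. 132.]
```

View pics/conf.png

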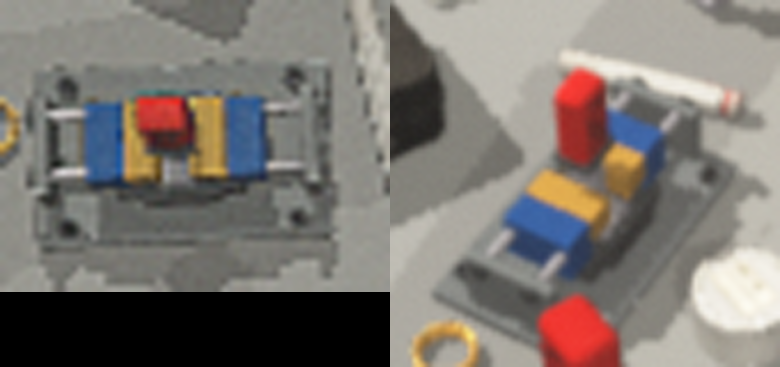

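The crop confirms it: a medium red locator stands upright between blue and brass jaws in the grey jig, with the ring at the world +y end and the plug at the -y end. Next I refine the yaw and position, and check how tall the obstacles are.

Run:
```python
from h import *
f=np.load("scene0.npz");im,d=f["im"],f["d"];P=cloud("scene",d);m=masks(im)["red"].copy();r=np.zeros_like(m);r[215:258,200:232]=1
q=P[m&r&(d>0)];q=q[np.abs(q[:,:2]-[552,-36]).max(1)<30];print("scene red",len(q),np.percentile(q,[2,50,98],axis=0).round(1));t=q[q[:,2]>109];print(t.mean(0).round(1))
f=np.load("top0.npz");im,d=f["im"],f["d"];P=cloud("top",d)
big=cv2.resize(im,None,fx=8,fy=8,interpolation=cv2.INTER_CUBIC);M=masks(big)
mm=((M["blue"]|M["brass"])).astype(np.uint8);r=np.zeros_like(mm);r[165*8:215*8,180*8:245*8]=1
pts=np.argwhere(mm&r)[:,::-1].astype(np.float32)
R=cv2.minAreaRect(pts);print("rect",np.array(R[0])/8,np.array(R[1])/8,R[2])
c=arm.camera_model("top")
def w(u,v,z):
    M4=c["cam_to_world"];ray=M4[:3,:3]@[(u-c["cx"])/c["fx"],(v-c["cy"])/c["fy"],1];o=M4[:3,3];return (o+ray*(z-o[2])/ray[2]).round(1)
B=cv2.boxPoints(R)/8
W=np.array([w((u+.5)-.5,v,48) for u,v in B]);print(W,W.mean(0))
mr=M["red"].astype(np.uint8)&r
# plate edges
g=cv2.cvtColor(im,cv2.COLOR_RGB2GRAY)
h=P[...,2]
print("max height near (x480-640,y-140..70):",np.nanmax(np.where((P[...,0]>480)&(P[...,0]<640)&(P[...,1]>-140)&(P[...,1]<70)&(d>0),h,0)))
b=(h>30)&(P[...,0]>590)&(P[...,1]>-60)&(P[...,1]<150)&(d>0);q=P[b];print("box",len(q),q.min(0).round(),q.max(0).round())
b=(h>120)&(P[...,0]>250)&(P[...,0]<620)&(P[...,1]<520)&(P[...,1]>-200)&(d>0);q=P[b];print("tall on path",len(q),q.min(0).round() if len(q) else 0,q.max(0).round() if len(q) else 0)
```

```text
scene red 149 [[541.2 -41.9  72.2]
 [545.9 -27.8 100.1]
 [555.7 -23.  114.1]]
[549.1 -33.1 112.1]
rect [202.875 191.75 ] [13.5  45.75] 90.0
[[571.9  65.8  48. ]
 [571.6 -81.9  48. ]
 [527.3 -82.5  48. ]
 [527.7  64.4  48. ]] [549.625  -8.55   48.   ]
max height near (x480-640,y-140..70): 114.48605835808962
box 4078 [661. -60.  30.] [1139.  150.  202.]
tall on path 97 [438.  83. 120.] [472. 113. 144.]
```

```bash
cat > plan.py <<'E'
from h import *
from scipy.spatial.transform import Rotation as Ro
import json
def plan(goal,yawdeg,n,tilt=0):
    # rows to move from measured pose to goal TCP, tool down, tool y at -(180-yaw)
    s=arm.read_state();p=s["position"];R=Ro.from_quat(s["ee_rot"])
    a=np.radians(yawdeg+180);y=np.array([np.cos(a),np.sin(a),0]);z=np.array([0,0,-1]);x=np.cross(y,z)
    G=Ro.from_matrix(np.stack([x,y,z],1));rv=(R.inv()*G).as_rotvec()/n
    st=(np.array(goal)-p)/n
    print("rot total",np.degrees(rv*n).round(1))
    for i in range(n):
        t=(R*Ro.from_rotvec(rv*i)).inv().apply(st)/10
        print(t.round(2),np.degrees(rv).round(2))
E
python3 - <<'E'
from plan import *
f=np.load("top0.npz");im=f["im"]
big=cv2.resize(im,None,fx=8,fy=8,interpolation=cv2.INTER_CUBIC);M=masks(big)
mm=M["blue"].astype(np.uint8);r=np.zeros_like(mm);r[175*8:205*8,190*8:235*8]=1
n,l,s,c=cv2.connectedComponentsWithStats(mm&r);cm=arm.camera_model("top");M4=cm["cam_to_world"]
def w(u,v,z):
    ray=M4[:3,:3]@[(u-cm["cx"])/cm["fx"],(v-cm["cy"])/cm["fy"],1];o=M4[:3,3];return o+ray*(z-o[2])/ray[2]
C=[]
for i in range(1,n):
    if s[i,4]>800:
        R=cv2.minAreaRect(np.argwhere(l==i)[:,::-1].astype(np.float32));print(s[i]/8,R[1],R[2]);C.append(w(R[0][0]/8,R[0][1]/8,48))
print(np.round(C,1))
plan([550,-35,165],1.5,20)
E
```

```text
[220.125 185.125   5.75   12.25  494.125] (98.07426452636719, 43.55364990234375) 88.36341857910156
[198.25  186.      5.75   12.625 508.75 ] (100.23892974853516, 43.17479705810547) 88.2901840209961
[[551.2 -73.3  48. ]
 [547.7  -2.5  48. ]]
rot total [-0.   0.  62.3]
[2.55 2.07 0.33] [-0.    0.    3.12]
[2.65 1.93 0.33] [-0.    0.    3.12]
[2.76 1.78 0.33] [-0.    0.    3.12]
[2.85 1.63 0.33] [-0.    0.    3.12]
[2.93 1.47 0.33] [-0.    0.    3.12]
[3.01 1.31 0.33] [-0.    0.    3.12]
[3.07 1.14 0.33] [-0.    0.    3.12]
[3.13 0.97 0.33] [-0.    0.    3.12]
[3.18 0.8  0.33] [-0.    0.    3.12]
[3.22 0.63 0.33] [-0.    0.    3.12]
[3.25 0.45 0.33] [-0.    0.    3.12]
[3.27 0.28 0.33] [-0.    0.    3.12]
[3.28 0.1  0.33] [-0.    0.    3.12]
[ 3.28 -0.08  0.33] [-0.    0.    3.12]
[ 3.27 -0.26  0.33] [-0.    0.    3.12]
[ 3.25 -0.44  0.33] [-0.    0.    3.12]
[ 3.22 -0.61  0.33] [-0.    0.    3.12]
[ 3.18 -0.79  0.33] [-0.    0.    3.12]
[ 3.14 -0.96  0.33] [-0.    0.    3.12]
[ 3.08 -1.13  0.33] [-0.    0.    3.12]
```

Call:
send_rows(
  targets=[
    {"x": 2.55,"y": 2.07,"z": 0,"az": 3.1,"gripper": -1},
    {"x": 2.65,"y": 1.93,"z": 0,"az": 3.1,"gripper": -1},
    {"x": 2.76,"y": 1.78,"z": 0,"az": 3.1,"gripper": -1},
    {"x": 2.85,"y": 1.63,"z": 0,"az": 3.1,"gripper": -1},
    {"x": 2.93,"y": 1.47,"z": 0,"az": 3.1,"gripper": -1},
  ],
)

```text
$.targets[0]: bad value
```

Call:
send_rows(
  targets=[
    {"x": 3.01,"y": 1.31,"z": 0,"az": 3.1,"gripper": -1},
    {"x": 3.07,"y": 1.14,"z": 0,"az": 3.1,"gripper": -1},
    {"x": 3.13,"y": 0.97,"z": 0,"az": 3.1,"gripper": -1},
    {"x": 3.18,"y": 0.8,"z": 0,"az": 3.1,"gripper": -1},
    {"x": 3.22,"y": 0.63,"z": 0,"az": 3.1,"gripper": -1},
  ],
)

```text
$.targets[0]: bad value
```

Call:
send_rows(
  targets=[
    {"x": 3.25,"y": 0.45,"z": 0,"az": 3.1,"gripper": -1},
    {"x": 3.27,"y": 0.28,"z": 0,"az": 3.1,"gripper": -1},
    {"x": 3.28,"y": 0.1,"z": 0,"az": 3.1,"gripper": -1},
    {"x": 3.28,"y": -0.08,"z": 0,"az": 3.1,"gripper": -1},
    {"x": 3.27,"y": -0.26,"z": 0,"az": 3.1,"gripper": -1},
  ],
)

```text
$.targets[0]: bad value
```

Call:
send_rows(
  targets=[
    {"x": 3.25,"y": -0.44,"z": 0.5,"az": 3.1,"gripper": -1},
    {"x": 3.22,"y": -0.61,"z": 1,"az": 3.1,"gripper": -1},
    {"x": 3.18,"y": -0.79,"z": 1,"az": 3.1,"gripper": -1},
    {"x": 3.14,"y": -0.96,"z": 1,"az": 3.1,"gripper": -1},
    {"x": 3.08,"y": -1.13,"z": 1,"az": 3.1,"gripper": -1},
  ],
)

```text
$.targets[0]: bad value
```

Run:
```python
from plan import *
a,_=arm.get_image("scene");b,_=arm.get_image("top")
cv2.imwrite("pics/v1.png",np.hstack([cv2.resize(a[150:300,140:290,::-1],(400,400)),cv2.resize(b[150:250,160:260,::-1],(400,400))]))
s=arm.read_state();print(s["clock"],s["position"].round(1),s["joints"].round(2),s["contact_force"])
plan([550,-36,130],2.2,3)
```

```text
0.8 [275.6 560.9 231.3] [ 1.37  0.38  0.01 -0.   -1.19 -0.26] [-0.58169336  0.21456299 -0.47460069]
rot total [-0.   0.  61.6]
[16.98 13.82  3.38] [-0.    0.   20.54]
[20.75  6.98  3.38] [-0.    0.   20.54]
[21.89 -0.74  3.38] [-0.    0.   20.54]
```

View pics/v1.png

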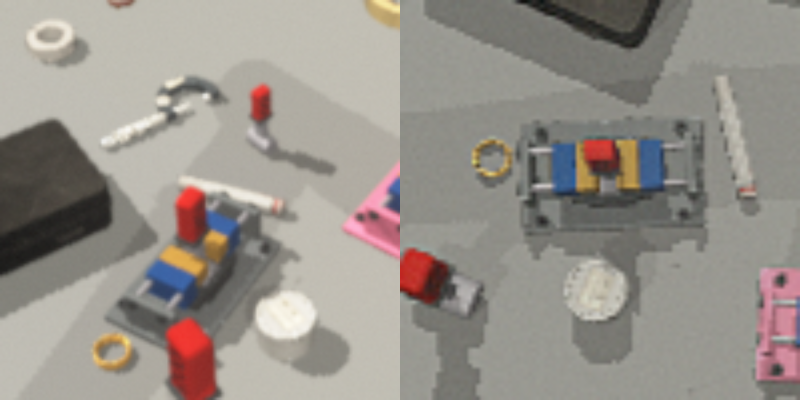

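The calls were refused and nothing moved; the picture shows the same scene, with the locator grip at (190,215) in the left view. A row probably needs all seven numbers, so I'll try one call that way.

Call:
send_rows(
  targets=[
    {"x": 2.55,"y": 2.07,"z": 0,"ax": 0,"ay": 0,"az": 3.1,"gripper": -1},
    {"x": 2.65,"y": 1.93,"z": 0,"ax": 0,"ay": 0,"az": 3.1,"gripper": -1},
    {"x": 2.76,"y": 1.78,"z": 0,"ax": 0,"ay": 0,"az": 3.1,"gripper": -1},
    {"x": 2.85,"y": 1.63,"z": 0,"ax": 0,"ay": 0,"az": 3.1,"gripper": -1},
    {"x": 2.93,"y": 1.47,"z": 0,"ax": 0,"ay": 0,"az": 3.1,"gripper": -1},
  ],
)

```text
clock: 1.22
position: [344.7, 410.5, 231.5]
ee_rot: [0.934, -0.357, 0.0, -0.0]
contact_force: [1.0, 0.3, -0.2]
gripper_width: 85.4
grasp_force: 0.0
```

Call:
send_rows(
  targets=[
    {"x": 3.01,"y": 1.31,"z": 0,"ax": 0,"ay": 0,"az": 3.1,"gripper": -1},
    {"x": 3.07,"y": 1.14,"z": 0,"ax": 0,"ay": 0,"az": 3.1,"gripper": -1},
    {"x": 3.13,"y": 0.97,"z": 0,"ax": 0,"ay": 0,"az": 3.1,"gripper": -1},
    {"x": 3.18,"y": 0.8,"z": 0,"ax": 0,"ay": 0,"az": 3.1,"gripper": -1},
    {"x": 3.22,"y": 0.63,"z": 0,"ax": 0,"ay": 0,"az": 3.1,"gripper": -1},
  ],
)

```text
clock: 1.63
position: [413.7, 261.7, 231.7]
ee_rot: [0.878, -0.479, 0.0, -0.0]
contact_force: [0.8, 0.2, 0.5]
gripper_width: 85.3
grasp_force: 0.0
```

Call:
send_rows(
  targets=[
    {"x": 3.25,"y": 0.45,"z": 0,"ax": 0,"ay": 0,"az": 3.1,"gripper": -1},
    {"x": 3.27,"y": 0.28,"z": 0,"ax": 0,"ay": 0,"az": 3.1,"gripper": -1},
    {"x": 3.28,"y": 0.1,"z": 0,"ax": 0,"ay": 0,"az": 3.1,"gripper": -1},
    {"x": 3.28,"y": -0.08,"z": 0,"ax": 0,"ay": 0,"az": 3.1,"gripper": -1},
    {"x": 3.27,"y": -0.26,"z": 0,"ax": 0,"ay": 0,"az": 3.1,"gripper": -1},
  ],
)

```text
clock: 2.05
position: [482.8, 112.8, 231.7]
ee_rot: [0.805, -0.594, 0.0, -0.0]
contact_force: [-0.2, 0.4, -0.5]
gripper_width: 85.8
grasp_force: 0.0
```

Call:
send_rows(
  targets=[
    {"x": 3.25,"y": -0.44,"z": 0.5,"ax": 0,"ay": 0,"az": 3.1,"gripper": -1},
    {"x": 3.22,"y": -0.61,"z": 1,"ax": 0,"ay": 0,"az": 3.1,"gripper": -1},
    {"x": 3.18,"y": -0.79,"z": 1,"ax": 0,"ay": 0,"az": 3.1,"gripper": -1},
    {"x": 3.14,"y": -0.96,"z": 1,"ax": 0,"ay": 0,"az": 3.1,"gripper": -1},
    {"x": 3.08,"y": -1.13,"z": 1,"ax": 0,"ay": 0,"az": 3.1,"gripper": -1},
  ],
)

```text
clock: 2.47
position: [552.4, -35.8, 186.2]
ee_rot: [0.717, -0.697, 0.0, -0.0]
contact_force: [-0.0, 0.5, 0.0]
gripper_width: 85.2
grasp_force: 0.0
```

Run:
```python
from plan import *
a,_=arm.get_image("scene")
cv2.imwrite("pics/v2.png",cv2.resize(a[130:290,140:300,::-1],(600,600),interpolation=2))
s=arm.read_state();print(s["clock"],s["position"].round(1),s["joints"].round(2),s["contact_force"])
plan([550,-36,130],2.2,3)
```

```text
2.5167 [553.  -39.6 183.6] [ 0.22  0.31 -0.24  0.   -1.03 -0.2 ] [ 3.48434955 -1.26234009 -0.41898767]
rot total [ 0.2 -0.1 -0.9]
[-0.13  0.09  1.79] [ 0.05 -0.03 -0.29]
[-0.13  0.09  1.79] [ 0.05 -0.03 -0.29]
[-0.13  0.1   1.79] [ 0.05 -0.03 -0.29]
```

View pics/v2.png

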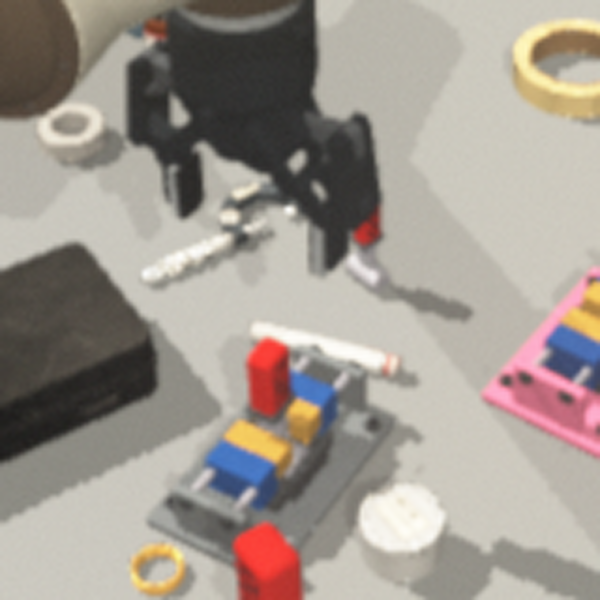

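The gripper is above the locator, fingers on either side along x. The grip is at (268,375) in the crop and clear of the fingers. I'll descend and straddle it.

Call:
send_rows(
  targets=[
    {"x": -0.1,"y": 0.1,"z": 2.5,"ax": 0,"ay": 0,"az": -0.5,"gripper": -1},
    {"x": -0.1,"y": 0.1,"z": 2.5,"ax": 0,"ay": 0,"az": -0.4,"gripper": -1},
    {"x": 0,"y": 0.1,"z": 2.5,"ax": 0,"ay": 0,"az": 0,"gripper": -1},
    {"x": 0,"y": 0,"z": 2,"ax": 0,"ay": 0,"az": 0,"gripper": -1},
    {"x": 0,"y": 0,"z": 1.2,"ax": 0,"ay": 0,"az": 0,"gripper": -1},
  ],
)

```text
clock: 2.93
position: [547.3, -32.6, 77.0]
ee_rot: [0.724, -0.69, -0.001, 0.001]
contact_force: [0.0, -0.9, 0.3]
gripper_width: 85.7
grasp_force: 0.0
```

Call:
send_rows(
  targets=[
    {"x": 0,"y": 0,"z": 0,"ax": 0,"ay": 0,"az": 0,"gripper": -1},
    {"x": 0,"y": 0,"z": 0,"ax": 0,"ay": 0,"az": 0,"gripper": -1},
  ],
)

```text
clock: 3.1
position: [548.7, -32.4, 79.1]
ee_rot: [0.724, -0.69, -0.0, 0.001]
contact_force: [0.4, -0.1, 0.9]
gripper_width: 85.8
grasp_force: 0.0
```

Run:
```python
from plan import *
a,_=arm.get_image("scene")
cv2.imwrite("pics/v3.png",cv2.resize(a[160:290,150:280,::-1],(600,600),interpolation=2))
s=arm.read_state();print(s["clock"],s["position"].round(1),s["contact_force"])
plan([550,-36,71],2.2,1)
```

```text
3.15 [549.4 -32.2  80. ] [-0.06986624  0.45343742 -0.8351072 ]
rot total [-0.1 -0.   0.6]
[ 0.38 -0.04  0.9 ] [-0.07 -0.01  0.56]
```

View pics/v3.png

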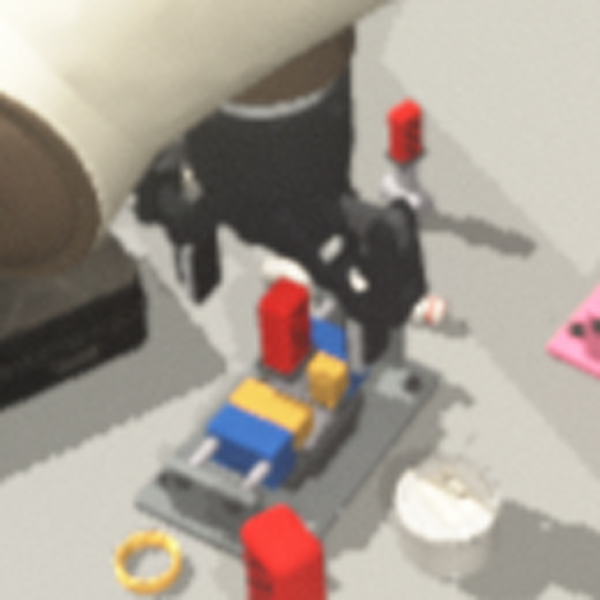

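The fingers straddle the red grip: left finger at about (200,275), right at about (375,345), grip at (283,330). I'll correct by a few millimetres, go down the last 9 mm and close.

Call:
send_rows(
  targets=[
    {"x": 0.3,"y": 0,"z": 0.5,"ax": 0,"ay": 0,"az": 0.5,"gripper": -1},
    {"x": 0,"y": 0,"z": 0.4,"ax": 0,"ay": 0,"az": 0,"gripper": -1},
    {"x": 0,"y": 0,"z": 0,"ax": 0,"ay": 0,"az": 0,"gripper": -0.5},
    {"x": 0,"y": 0,"z": 0,"ax": 0,"ay": 0,"az": 0,"gripper": 0},
    {"x": 0,"y": 0,"z": 0,"ax": 0,"ay": 0,"az": 0,"gripper": 0.3},
  ],
)

```text
clock: 3.57
position: [549.0, -35.3, 70.6]
ee_rot: [0.721, -0.693, 0.0, -0.0]
contact_force: [-0.2, 0.3, 0.0]
gripper_width: 51.8
grasp_force: 0.0
```

Call:
send_rows(
  targets=[
    {"x": 0,"y": 0,"z": 0,"ax": 0,"ay": 0,"az": 0,"gripper": 0.5},
    {"x": 0,"y": 0,"z": 0,"ax": 0,"ay": 0,"az": 0,"gripper": 1},
    {"x": 0,"y": 0,"z": 0,"ax": 0,"ay": 0,"az": 0,"gripper": 1},
    {"x": 0,"y": 0,"z": 0,"ax": 0,"ay": 0,"az": 0,"gripper": 1},
    {"x": 0,"y": 0,"z": 0,"ax": 0,"ay": 0,"az": 0,"gripper": 1},
  ],
)

```text
clock: 3.98
position: [549.0, -35.3, 70.5]
ee_rot: [0.721, -0.693, 0.0, -0.0]
contact_force: [0.8, -0.1, 1.0]
gripper_width: 17.2
grasp_force: 61.3
```

Call:
send_rows(
  targets=[
    {"x": 0,"y": 0,"z": 0,"ax": 0,"ay": 0,"az": 0,"gripper": 1},
    {"x": 0,"y": 0,"z": 0,"ax": 0,"ay": 0,"az": 0,"gripper": 1},
    {"x": 0,"y": 0,"z": 0,"ax": 0,"ay": 0,"az": 0,"gripper": 1},
    {"x": 0,"y": 0,"z": 0,"ax": 0,"ay": 0,"az": 0,"gripper": 1},
    {"x": 0,"y": 0,"z": 0,"ax": 0,"ay": 0,"az": 0,"gripper": 1},
  ],
)

```text
clock: 4.4
position: [549.0, -35.3, 70.5]
ee_rot: [0.721, -0.693, 0.0, -0.0]
contact_force: [0.6, 0.8, 2.2]
gripper_width: 17.1
grasp_force: 61.4
```

Run:
```python
from plan import *
a,_=arm.get_image("scene")
cv2.imwrite("pics/v4.png",cv2.resize(a[170:280,160:270,::-1],(600,600),interpolation=2))
s=arm.read_state();print(s)
```

```text
{'clock': 4.45, 'joints': array([ 2.30571841e-01,  4.30548235e-01, -3.80409170e-01,  1.11473977e-04,
       -7.59515482e-01, -1.91639262e-01]), 'joint_vel': array([ 0.00054678, -0.00022953, -0.00062253,  0.00094642, -0.00173065,
       -0.0006558 ]), 'joint_efforts': array([-2.17345934e-01, -3.53567541e+01,  1.33583540e+01,  2.95849666e+00,
        8.45529372e-02,  4.18652009e-03]), 'position': array([549.01258471, -35.28854061,  70.47522465]), 'ee_rot': array([ 7.20764691e-01, -6.93179798e-01,  1.20080302e-04, -1.14923707e-04]), 'contact_force': array([-1.31307584,  0.91828287,  2.10018079]), 'wrist_torque': array([0.09808335, 0.11259634, 0.00573545]), 'grasp_force': 61.43333315849304, 'gripper_width': 17.241074168157727}
```

View pics/v4.png

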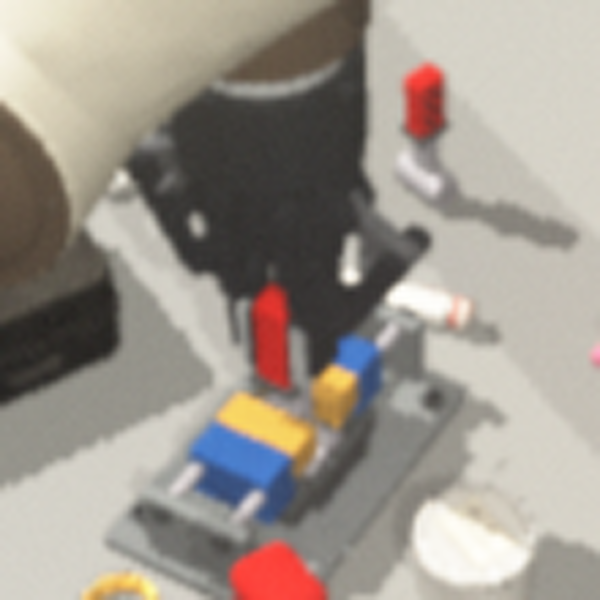

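The grip is held: width 17.2 mm, force 61 N, and in the picture the red grip sits at (270,335) between the fingers. I'll lean it to +y first, turning about the foot axis 50.5 mm ahead of the TCP (ay positive, x negative).

Call:
send_rows(
  targets=[
    {"x": -0.35,"y": 0,"z": 0.01,"ax": 0,"ay": 4,"az": 0,"gripper": 1},
    {"x": -0.35,"y": 0,"z": 0.01,"ax": 0,"ay": 4,"az": 0,"gripper": 1},
    {"x": -0.35,"y": 0,"z": 0.01,"ax": 0,"ay": 4,"az": 0,"gripper": 1},
    {"x": 0,"y": 0,"z": 0,"ax": 0,"ay": 0,"az": 0,"gripper": 1},
  ],
)

```text
clock: 4.78
position: [548.4, -24.9, 69.2]
ee_rot: [0.718, -0.687, 0.077, 0.075]
contact_force: [4.3, -8.1, 1.7]
gripper_width: 17.4
grasp_force: 61.1
```

```bash
cat > st.py <<'E'
from plan import *
s=arm.read_state();R=Ro.from_quat(s["ee_rot"]).as_matrix();z=R[:,2];p=s["position"]
print(round(s["clock"],2),p.round(1),"lean+y deg",np.degrees(np.arctan2(-z[1],-z[2])).round(1),"pitch x",np.degrees(np.arctan2(-z[0],-z[2])).round(1),"foot",(p+50.5*z).round(1),"F",s["contact_force"].round(1),"T",s["wrist_torque"].round(2),"w",s["gripper_width"].round(1),s["grasp_force"].round(0),"j",s["joints"].round(2))
E
python3 st.py
```

```text
Traceback (most recent call last):
  File "st.py", line 3, in <module>
    print(round(s["clock"],2),p.round(1),"lean+y deg",np.degrees(np.arctan2(-z[1],-z[2])).round(1),"pitch x",np.degrees(np.arctan2(-z[0],-z[2])).round(1),"foot",(p+50.5*z).round(1),"F",s["contact_force"].round(1),"T",s["wrist_torque"].round(2),"w",s["gripper_width"].round(1),s["grasp_force"].round(0),"j",s["joints"].round(2))
                                                                                                                                                                                                                                                        ^^^^^^^^^^^^^^^^^^^^^^^^
AttributeError: 'float' object has no attribute 'round'
```

Call:
send_rows(
  targets=[
    {"x": -0.35,"y": 0,"z": 0.01,"ax": 0,"ay": 4,"az": 0,"gripper": 1},
    {"x": -0.35,"y": 0,"z": 0.01,"ax": 0,"ay": 4,"az": 0,"gripper": 1},
    {"x": -0.35,"y": 0,"z": 0.01,"ax": 0,"ay": 4,"az": 0,"gripper": 1},
    {"x": -0.22,"y": 0,"z": 0,"ax": 0,"ay": 2.5,"az": 0,"gripper": 1},
    {"x": 0,"y": 0,"z": 0,"ax": 0,"ay": 0,"az": 0,"gripper": 1},
  ],
)

```text
clock: 5.2
position: [547.9, -13.5, 65.5]
ee_rot: [0.702, -0.673, 0.166, 0.161]
contact_force: [3.0, -6.5, 3.8]
gripper_width: 17.1
grasp_force: 61.2
```

```bash
sed -i 's/s\["gripper_width"\].round(1),s\["grasp_force"\].round(0)/round(s["gripper_width"],1),round(s["grasp_force"])/' st.py; python3 st.py
```

```text
5.2 [547.9 -13.5  65.5] lean+y deg 26.8 pitch x -1.0 foot [548.7 -36.3  20.4] F [ 3.  -6.5  3.8] T [-1.24 -0.92  0.45] w 17.1 61 j [ 0.45  0.48 -0.6   0.62 -0.79 -0.92]
```

The +y side is at 26.8° with the foot still in its seat. Now to the other side.

Call:
send_rows(
  targets=[
    {"x": 0.44,"y": 0,"z": 0.02,"ax": 0,"ay": -5,"az": 0,"gripper": 1},
    {"x": 0.44,"y": 0,"z": 0.02,"ax": 0,"ay": -5,"az": 0,"gripper": 1},
    {"x": 0.44,"y": 0,"z": 0.02,"ax": 0,"ay": -5,"az": 0,"gripper": 1},
    {"x": 0.44,"y": 0,"z": 0.02,"ax": 0,"ay": -5,"az": 0,"gripper": 1},
    {"x": 0.44,"y": 0,"z": 0.02,"ax": 0,"ay": -5,"az": 0,"gripper": 1},
  ],
)

```text
clock: 5.62
position: [548.9, -33.4, 70.5]
ee_rot: [0.721, -0.693, 0.008, 0.006]
contact_force: [0.9, -1.6, -1.0]
gripper_width: 17.3
grasp_force: 61.1
```

Call:
send_rows(
  targets=[
    {"x": 0.35,"y": 0,"z": 0.01,"ax": 0,"ay": -4,"az": 0,"gripper": 1},
    {"x": 0.35,"y": 0,"z": 0.01,"ax": 0,"ay": -4,"az": 0,"gripper": 1},
    {"x": 0.35,"y": 0,"z": 0.01,"ax": 0,"ay": -4,"az": 0,"gripper": 1},
    {"x": 0,"y": 0,"z": 0,"ax": 0,"ay": 0,"az": 0,"gripper": 1},
  ],
)

```text
clock: 5.95
position: [549.8, -44.2, 70.2]
ee_rot: [0.715, -0.692, -0.068, -0.067]
contact_force: [-1.2, 10.0, 6.3]
gripper_width: 17.4
grasp_force: 61.9
```

```bash
python3 st.py
```

```text
5.95 [549.8 -44.2  70.2] lean+y deg -10.9 pitch x 0.3 foot [549.6 -34.6  20.6] F [-1.2 10.   6.3] T [2.84 0.47 0.12] w 17.4 62 j [ 0.1   0.45 -0.26 -0.25 -0.86  0.1 ]
```

Call:
send_rows(
  targets=[
    {"x": 0.35,"y": 0,"z": 0.01,"ax": 0,"ay": -4,"az": 0,"gripper": 1},
    {"x": 0.35,"y": 0,"z": 0.01,"ax": 0,"ay": -4,"az": 0,"gripper": 1},
    {"x": 0.35,"y": 0,"z": 0.01,"ax": 0,"ay": -4,"az": 0,"gripper": 1},
    {"x": 0.35,"y": 0,"z": 0.01,"ax": 0,"ay": -4,"az": 0,"gripper": 1},
    {"x": 0,"y": 0,"z": 0,"ax": 0,"ay": 0,"az": 0,"gripper": 1},
  ],
)

```text
clock: 6.37
position: [550.6, -57.8, 66.8]
ee_rot: [0.7, -0.675, -0.167, -0.162]
contact_force: [-1.1, 4.5, 10.6]
gripper_width: 17.2
grasp_force: 62.3
```

```bash
cat > look.py <<'E'
from h import *
import sys
im,d=arm.get_image("scene");P=cloud("scene",d);r=np.zeros(d.shape,bool);r[215:285,175:250]=1
for k in("blue","brass"):
    q=P[masks(im)[k]&r&(d>0)];q=q[(q[:,2]>43)&(q[:,2]<56)]
    for sd,t in(("L",q[q[:,1]>-35]),("R",q[q[:,1]<-35])):
        if len(t):print(k,sd,len(t),t.mean(0).round(1),np.percentile(t[:,1],[3,97]).round(1))
cv2.imwrite("pics/%s.png"%sys.argv[1],cv2.resize(im[170:280,160:270,::-1],(600,600),interpolation=2))
E
python3 st.py; python3 look.py v5
```

```text
6.37 [550.6 -57.8  66.8] lean+y deg -26.9 pitch x 1.0 foot [549.8 -35.   21.7] F [-1.1  4.5 10.6] T [1.76 0.31 0.18] w 17.2 62 j [-0.1   0.52 -0.12 -0.54 -1.06  0.43]
blue L 114 [547.   12.4  48. ] [ 4.1 19.9]
blue R 24 [537.9 -80.6  47.9] [-88.  -74.4]
brass L 97 [547.8  -8.2  48.4] [-16.3  -0.6]
brass R 42 [540.5 -59.6  47.3] [-67.6 -52.2]
```

View pics/v5.png

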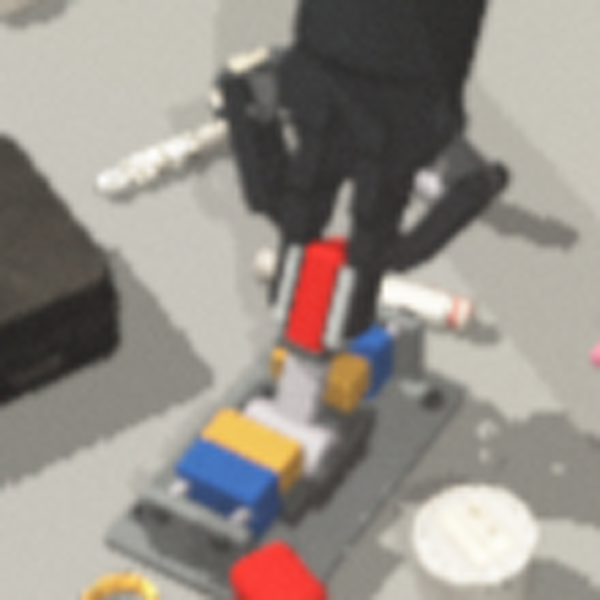

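Both jaws have moved. The left blue jaw went from y 2 to 12.4 mm. The right jaw's blue went from -71 to -80.6 mm and its lip from -51 to -59.6 mm. The picture shows the locator leaning toward -y with its foot at (290,430) still in the cradle. I'll bring it back upright, then lift.

Call:
send_rows(
  targets=[
    {"x": -0.44,"y": 0,"z": 0.02,"ax": 0,"ay": 5,"az": 0,"gripper": 1},
    {"x": -0.44,"y": 0,"z": 0.02,"ax": 0,"ay": 5,"az": 0,"gripper": 1},
    {"x": -0.44,"y": 0,"z": 0.02,"ax": 0,"ay": 5,"az": 0,"gripper": 1},
    {"x": -0.44,"y": 0,"z": 0.02,"ax": 0,"ay": 5,"az": 0,"gripper": 1},
    {"x": -0.44,"y": 0,"z": 0.02,"ax": 0,"ay": 5,"az": 0,"gripper": 1},
  ],
)

```text
clock: 6.83
position: [549.6, -37.3, 71.4]
ee_rot: [0.721, -0.693, -0.007, -0.008]
contact_force: [-0.6, -9.8, 3.9]
gripper_width: 17.2
grasp_force: 61.9
```

Call:
send_rows(
  targets=[
    {"x": -0.13,"y": 0,"z": 0,"ax": 0,"ay": 1.5,"az": 0,"gripper": 1},
    {"x": 0,"y": 0,"z": 0,"ax": 0,"ay": 0,"az": 0,"gripper": 1},
    {"x": 0,"y": 0,"z": 0,"ax": 0,"ay": 0,"az": 0,"gripper": 1},
  ],
)

```text
clock: 7.08
position: [549.0, -35.0, 70.6]
ee_rot: [0.721, -0.693, 0.0, -0.0]
contact_force: [1.4, -2.2, -0.3]
gripper_width: 17.3
grasp_force: 61.4
```

```bash
python3 st.py; python3 look.py v6
```

```text
7.08 [549.  -35.   70.6] lean+y deg -0.0 pitch x -0.0 foot [549.  -35.   20.1] F [ 1.4 -2.2 -0.3] T [-0.62 -0.29  0.02] w 17.3 61 j [ 0.23  0.43 -0.38 -0.   -0.76 -0.19]
blue L 114 [546.9  12.4  47.9] [ 4.1 19.6]
blue R 34 [540.7 -80.5  48.2] [-87.1 -73.9]
brass L 100 [547.8  -8.3  48.3] [-15.5  -1.2]
brass R 41 [538.8 -59.8  47.4] [-68.9 -52.2]
```

Upright again, and both jaws have stayed out. I'll lift slowly at first, 70 mm in all, to bring the underside of the foot to about 78 mm (30 mm above the jaws).

Call:
send_rows(
  targets=[
    {"x": 0,"y": 0,"z": -0.5,"ax": 0,"ay": 0,"az": 0,"gripper": 1},
    {"x": 0,"y": 0,"z": -0.5,"ax": 0,"ay": 0,"az": 0,"gripper": 1},
    {"x": 0,"y": 0,"z": -0.5,"ax": 0,"ay": 0,"az": 0,"gripper": 1},
    {"x": 0,"y": 0,"z": -0.5,"ax": 0,"ay": 0,"az": 0,"gripper": 1},
  ],
)

```text
clock: 7.47
position: [548.5, -35.6, 90.9]
ee_rot: [0.72, -0.694, -0.001, 0.0]
contact_force: [-0.0, -0.3, -1.4]
gripper_width: 17.2
grasp_force: 61.1
```

```bash
python3 st.py
```

```text
7.47 [548.5 -35.6  90.9] lean+y deg -0.0 pitch x 0.1 foot [548.4 -35.5  40.4] F [-0.  -0.3 -1.4] T [-0.02  0.02  0.04] w 17.2 61 j [ 0.23  0.4  -0.36 -0.   -0.81 -0.19]
```

It comes up freely, with no pull beyond its own weight.

Call:
send_rows(
  targets=[
    {"x": 0,"y": 0,"z": -1,"ax": 0,"ay": 0,"az": 0,"gripper": 1},
    {"x": 0,"y": 0,"z": -1,"ax": 0,"ay": 0,"az": 0,"gripper": 1},
    {"x": 0,"y": 0,"z": -1,"ax": 0,"ay": 0,"az": 0,"gripper": 1},
    {"x": 0,"y": 0,"z": -1,"ax": 0,"ay": 0,"az": 0,"gripper": 1},
    {"x": 0,"y": 0,"z": -1,"ax": 0,"ay": 0,"az": 0,"gripper": 1},
  ],
)

```text
clock: 7.88
position: [548.8, -35.3, 142.0]
ee_rot: [0.721, -0.693, 0.0, -0.0]
contact_force: [0.3, -0.2, -1.6]
gripper_width: 17.5
grasp_force: 61.1
```

Call:
send_rows(
  targets=[
    {"x": 0,"y": 0,"z": 0,"ax": 0,"ay": 0,"az": 0,"gripper": 1},
    {"x": 0,"y": 0,"z": 0,"ax": 0,"ay": 0,"az": 0,"gripper": 1},
    {"x": 0,"y": 0,"z": 0,"ax": 0,"ay": 0,"az": 0,"gripper": 1},
    {"x": 0,"y": 0,"z": 0,"ax": 0,"ay": 0,"az": 0,"gripper": 1},
    {"x": 0,"y": 0,"z": 0,"ax": 0,"ay": 0,"az": 0,"gripper": 1},
  ],
)

```text
clock: 8.3
position: [548.4, -35.4, 139.9]
ee_rot: [0.721, -0.693, -0.0, 0.001]
contact_force: [0.5, 0.5, -1.9]
gripper_width: 17.4
grasp_force: 61.1
```

```bash
python3 st.py; python3 look.py v7
python3 - <<'E'
from h import *
im,d=arm.get_image("scene");P=cloud("scene",d);h=P[...,2]
near=(np.abs(P[...,0]-549)<35)&(np.abs(P[...,1]+35)<30)&(d>0)
hs=cv2.cvtColor(im,cv2.COLOR_RGB2HSV)
g=near&(h>68)&(h<112)&(hs[...,1]<90)&(hs[...,2]>90);q=P[g];print("steel",len(q),np.percentile(q,[3,50,97],axis=0).round(1) if len(q) else 0)
r=near&masks(im)["red"]&(h>125);q=P[r];print("red",len(q),np.percentile(q,[3,50,97],axis=0).round(1))
for lo in range(130,190,10):
    t=q[(q[:,2]>=lo)&(q[:,2]<lo+10)]
    if len(t):print(lo,len(t),t.mean(0).round(1))
E
```

```text
8.3 [548.4 -35.4 139.9] lean+y deg 0.0 pitch x 0.1 foot [548.3 -35.4  89.4] F [ 0.5  0.5 -1.9] T [0.   0.02 0.06] w 17.4 61 j [ 0.23  0.34 -0.31 -0.   -0.92 -0.19]
blue L 114 [546.7  12.5  47.9] [ 3.9 19.7]
blue R 52 [545.6 -81.6  48.6] [-88.3 -74.3]
brass L 103 [548.3  -9.2  47.9] [-18.3  -1.6]
brass R 40 [538.6 -60.5  47.7] [-68.9 -52.4]
steel 196 [[529.1 -42.2  84.1]
 [543.7 -28.6  98.2]
 [567.7 -23.  109.7]]
red 110 [[540.9 -34.9 141.9]
 [548.2 -24.8 165.2]
 [555.8 -22.8 182.7]]
130 2 [548.5 -24.7 139.2]
140 19 [546.9 -23.9 145.7]
150 19 [548.8 -24.3 154.9]
160 19 [548.3 -24.9 163.8]
170 23 [546.9 -24.5 175. ]
180 27 [549.6 -29.7 181.4]
```

View pics/v7.png

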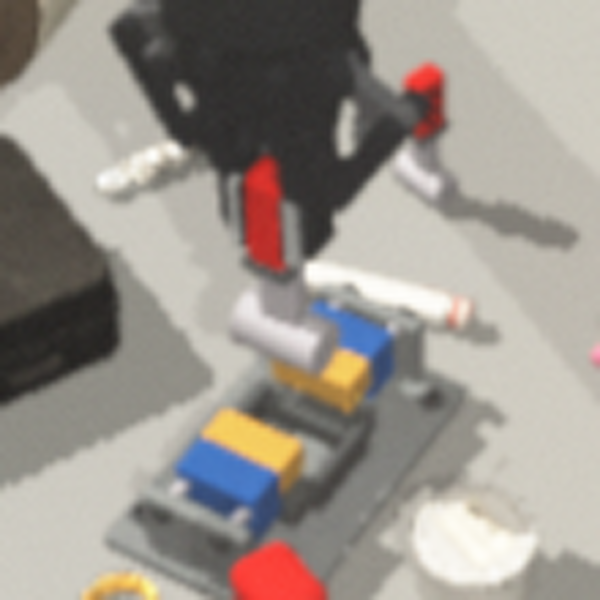

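The locator hangs upright in the hand: the grip face keeps the same y to within 1 mm over 30 mm of height. Its foot at (283,330) is above the empty cradle, about 30 mm over the jaws, which are both open. The ring, plug and pot are where they were, so I'm handing in.

```bash
python3 -c "
from bench import arm
print(arm.job_done())"
```

```text
the job is handed in; nothing more can be done
None
```

The job is handed in: I rocked the locator about 27° to each side, which moved both jaws out roughly 9 to 10 mm, then lifted it, and it is held upright and still about 3 cm above the jaws over its seat.

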